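# Set up a handheld radio over the test coupler

## Task

Set up the antenna check: lower the aluminium ground plate over the two pins of the grey test coupler until it lies flush, and let go of it without dropping it. Then draw the radio with the yellow band out of its charger, lean it to about 45 degrees from upright (any direction, antenna end up), and finish while still holding it in the air, centred over the plate with its middle about 20 cm above the bench. Do not let the radio fall, and leave the blue-banded radio and all the other things where they are.

Things in the scene. Friction and masses are not known exactly. Their poses are not given: they have to be found in the camera images.
- plate_grip (a point): Aluminium ground plate, loose, flat on the bench: 100 (x) x 160 (y) x 6 mm, 0.3 kg. On top a black grip bar 20 wide (x), 76 long (y), from 16 to 44 mm above the plate's underside. Two 14 mm through holes at x = 0, y = -62 and +62 mm. This point: the bar's centre, 30 mm above the plate's underside; z up, y along the bar. The plate fits either way round.
- coupler_top (a point): Grey test coupler, fixed, 120 (x) x 170 (y) x 40 mm high, green pad on top; two upright brass pins at x = 0, y = -62 and +62 mm, 10 mm thick, 20 mm tall, the upper 6 mm tapered to 4 mm. This point: centre of its flat top, 40 mm above the bench; z up, y along the line of pins. With the plate flush, plate_grip is 30 mm above this point.
- radio_y_mid (a point): Black handheld radio with a YELLOW band, loose, upright in its charger. Body 36 (x) x 60 (y) x 115 mm (z), 0.3 kg; on top a stub antenna (13 mm thick, 28 mm tall, at y = +19 mm) and a knob (10 mm tall, at y = -16 mm). This point: the body's centre, 57.5 mm below its top face; z towards the antenna end, x through its thin side (grip across x, near the top).
- charger_y: Black charger of the yellow-banded radio, fixed: box 84 (x) x 104 (y) x 60 mm high, with a pocket open upwards, 45 mm deep, 2 mm wider than the radio on each side. The radio stands loosely in it, underside 15 mm above the bench, and lifts straight up. Origin: centre of its underside.
- radio_b_mid (a point): Black handheld radio with a BLUE band, same shape, axes and point as the yellow one, in another such charger. Leave it alone.
- battery: Grey and green battery pack lying on the bench, 95 x 55 x 20 mm; origin at the centre of its underside. Bystander.
- tin: Closed tin with green label, 56 mm diameter, 60 mm tall; origin at the centre of its underside. Bystander.
- screwdriver: Screwdriver lying on the bench, about 200 mm long; its x axis points along it towards the tip. Bystander.
- mic: Black hand microphone lying flat, 80 x 58 x 26 mm, red key on one side; origin at the centre of its underside. Bystander.
- tape: Blue ring-shaped roll of tape lying flat, 70 mm outside, 44 mm inside diameter, 20 mm high; origin at the centre of its underside. Bystander.
Mind the look-alikes: they are no part of the job. What is shaped like the part that bears radio_y_mid but orange or turquoise is not meant.

How it is judged:
By the outcome, as a careful person would: the job done as asked, in the order asked, and still so for the second after the job is handed in, while the arm keeps its last pose, push and grip.
It also fails if it takes over 54 s, if anything falls off the work surface, if the arm or the gripper's body presses on something with over 40 N, if the wrist force passes 120 N, or if a joint passes its speed limit or range.

## Robot

A 7-joint arm with a two-finger parallel gripper is mounted at the origin on the work surface. World frame = base frame: x ahead of the robot, y to its left, z up, the work surface at z = 0. Lengths are in m, angles in rad, forces in N, time in s.
With the tool pointing down it reaches from about 0.4 to 0.85 m from the base axis. Payload 4.5 kg.
Tool frame: the origin (TCP) lies at the very end of the fingers, on their centre line; the grasp point (between the pads) lies 19 mm behind it (tcp_to_grasp is the z of the grasp point in the tool frame, in m); z points along the fingers, y is the line along which they close (so a half turn about z gives the same grasp; the last joint's range is limited). The gripper opens to 88 mm and grips with 3 to 60 N. Pads are 18 mm wide; open, the fingers measure 123 mm over their backs; the gripper's body (75 mm by 187 mm) begins 45 mm behind the grasp point.
Start: joints at [-1.151, 0.689, -0.195, 1.565, 0.157, 0.902, -0.215], TCP at [0.235, 0.579, 0.239] pointing down, gripper open.
Joint ranges: [-3.01, 3.01], [-0.46, 2.08], [-1.47, 1.51], [0.13, 2.56], [-1, 4.14], [0.04, 2.09], [-2.66, 2.66]. Speed limits (rad/s): [2.57, 2.57, 3.14, 3.14, 3.14, 3.14, 3.14].

## Interface

Orientations are given as a unit quaternion [x, y, z, w].
In Python, from plant import * gives the robot as it stands. The module is installed in compiled form; this text tells all that it offers.
- The arm moves only by the shell command python3 -m jog 'ROWS' [OPENING] [FORCE]. ROWS is JSON, a list that holds one entry, the list of rows, each a list of 6 numbers: the shift along the tool's x, y, z in m, then the turn, a rotation vector about the tool's x, y, z in rad. In form: [[[dx, dy, dz, ax, ay, az], ...]]. A call has 1 to 12 rows; each row shifts and turns the commanded pose from where the row before left it, along the tool's axes as they then stand; what a row does not reach is not made up. A row lasts 1/8 s, in which the tool goes at most 62.5 mm and 10.7 degrees, less where a joint would pass 70% of its speed; a pose out of reach is approached as far as the arm can. A call with a gripper value outside its range is refused whole. OPENING is the finger opening in m, from 0 to 0.0881, set as the call begins (- or left out, the last holds). The fingers move at their own pace and stop on an object; FORCE is the grip in N (left out, the last holds). Time passes only in rows, so rows that do not move let the fingers close. It gives the time, the measured TCP pose, the force, the opening and the grip force at its end, in the units of the state.
- get_state(): the state, without advancing time (a new reading comes with each control period).
- snapshot(name): name is "scene" or "top" or "wrist"; returns a dict with "frame" (400x640x3 uint8, red, green, blue), "mtx" (3x3 intrinsics, pixels), "xyz" and "orientation" of the camera in the world; the wrist camera has in their place "mount" (4x4, takes a point from camera to tool coordinates, whose origin is the TCP and whose axes are the flange's). Camera axes: x right, y down, z forward; pixel columns grow to the right and rows downward; lengths in m; the calibration is good to about 2 mm. A picture is of the moment at which its call begins: read the wrist's pose just before it. There is no depth.
- finish_job(): hands the job in; it is judged then, once.
The state is a dict: "clock": time; "q": joint angles; "qd": joint speeds; "joint_torque": joint torques, N m; "tool_pos": TCP position; "eef_rot": TCP orientation; "contact_force": force on the tool from outside, world axes, zero at the start; "moment": the same for the moment, N m; "opening": opening from 0.0 (shut) to 1.0 (fully open); "finger_force": force on a finger pad.
Only numpy, scipy, OpenCV 4.12 (cv2) and the standard library are available. Lean on these libraries where they do the work, as an engineer would, in place of code of your own. Each camera call takes 0.05 s, during which the arm holds its last target. There are 200 camera calls.

## Working session

There is one attempt and no reset: what is moved stays moved. The work goes in short steps, Python scripts to look and compute and a shell command to move; the robot and the scene stay as the last step left them, time stands still between calls to the robot, and variables do not carry over. Pictures are saved under pics/ and viewed, at most 10 in all, crops included, and the job is handed in when it is done.

```bash
mkdir -p pics; cat > h.py <<'E'
import numpy as np,cv2
from scipy.spatial.transform import Rotation as R
from plant import *
def cam(n):
    st=get_state(); s=snapshot(n)
    K=np.array(s["mtx"])
    if n=="wrist":
        M=np.array(s["mount"]); Rt=R.from_quat(st["eef_rot"]).as_matrix()
        Rc=Rt@M[:3,:3]; p=Rt@M[:3,3]+np.array(st["tool_pos"])
    else:
        o=np.array(s["orientation"]); Rc=R.from_quat(o).as_matrix() if o.size==4 else o; p=np.array(s["xyz"])
    return np.array(s["frame"]),K,Rc,p
def ray(c,u,v,z):
    f,K,Rc,p=c; d=Rc@np.linalg.solve(K,[u,v,1.]); return p+d*(z-p[2])/d[2]
def px(c,P):
    f,K,Rc,p=c; q=K@(Rc.T@(np.array(P)-p)); return q[:2]/q[2]
def save(c,n): cv2.imwrite("pics/"+n+".png",cv2.cvtColor(c[0],cv2.COLOR_RGB2BGR))
E
python3 - <<'E'
from h import *
for n in("scene","top"):
    c=cam(n);save(c,n+"0");print(n,c[3],c[2].round(3).tolist(),c[1].tolist())
    np.save(n+".npy",np.array(c,dtype=object),allow_pickle=True)
s=get_state();print(s)
print(snapshot("wrist")["mount"])
E
```

```text
scene [1.43755073 0.5270847  0.7319997 ] [[-0.517, 0.452, -0.727], [0.856, 0.264, -0.445], [-0.01, -0.852, -0.523]] [[506.4299283237214, 0.0, 317.4966661447677], [0.0, 506.4299283237214, 203.68154635407245], [0.0, 0.0, 1.0]]
top [ 0.36950608 -0.05123001  1.10525567] [[-0.016, -0.99, 0.142], [-1.0, 0.014, -0.016], [0.014, -0.142, -0.99]] [[411.5103215096758, 0.0, 316.71549980739763], [0.0, 411.5103215096758, 206.70076924958812], [0.0, 0.0, 1.0]]
{'clock': 0.1, 'q': array([-1.15119294,  0.68990841, -0.19452895,  1.56623951,  0.15725791,
        0.90250229, -0.21509905]), 'qd': array([-0.00178796, -0.00113917, -0.00119234, -0.00285833,  0.00084038,
        0.00026928,  0.00040785]), 'joint_torque': array([-3.46784807e-03, -5.28502750e+01, -1.27151381e+00, -1.53838831e+01,
       -5.25203138e-02,  1.96652720e-03,  4.00181409e-05]), 'tool_pos': array([0.23500038, 0.57851798, 0.23798541]), 'eef_rot': array([ 1.91679075e-01,  9.81457301e-01, -8.27070672e-04, -1.19067202e-04]), 'contact_force': array([-0.25866408, -0.49809341, -0.62316125]), 'moment': array([-0.05636997, -0.05365687,  0.02228301]), 'finger_force': 0.0, 'opening': 0.997647445078565}
[[-3.73734327e-04 -9.46484624e-01 -3.22748691e-01  8.47153364e-02]
 [ 9.99998997e-01 -7.94751846e-04  1.17269709e-03  2.44933108e-04]
 [-1.36644488e-03 -3.22747928e-01  9.46483971e-01 -1.44483430e-01]
 [ 0.00000000e+00  0.00000000e+00  0.00000000e+00  1.00000000e+00]]
```

View pics/top0.png

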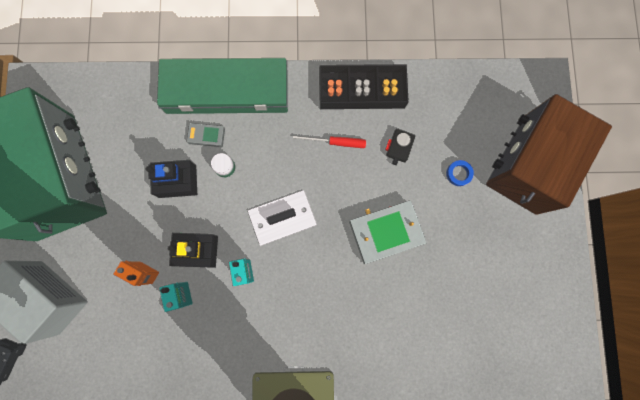

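View pics/scene0.png

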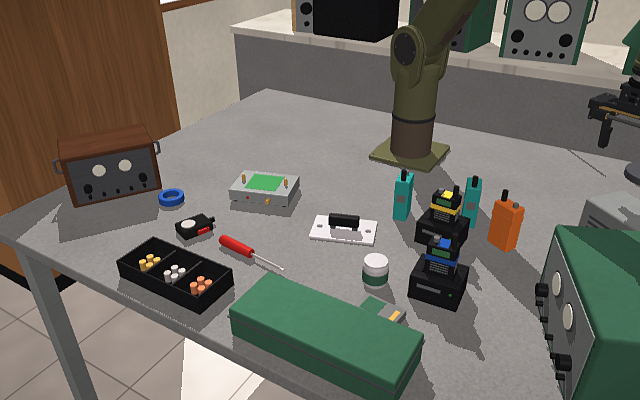

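Top view: plate is at about (282,217) with its bar at (281,216). The coupler is at (388,232), with pins near (363,238) and (411,222). The yellow-band radio is at (188,247) and the blue one at (166,172). The scene view agrees, with the turquoise and orange look-alikes standing next to the yellow radio.

```bash
python3 - <<'E'
from h import *
c=tuple(np.load("top.npy",allow_pickle=True)); f=c[0].astype(np.uint8); f=np.array(f); c=(f,)+tuple(np.array(x,float) for x in c[1:])
hsv=cv2.cvtColor(f,cv2.COLOR_RGB2HSV)
def blobs(m,x0,x1,y0,y1,amin,z,name):
    mm=np.zeros(m.shape,np.uint8); mm[y0:y1,x0:x1]=m[y0:y1,x0:x1]
    n,l,s,ce=cv2.connectedComponentsWithStats(mm)
    for i in range(1,n):
        if s[i,4]>=amin:
            ct=cv2.findContours((l==i).astype(np.uint8),cv2.RETR_EXTERNAL,cv2.CHAIN_APPROX_NONE)[0][0]
            P=np.array([ray(c,u,v,z)[:2] for u,v in ct[:,0,:]],np.float32)
            r=cv2.minAreaRect(P)
            print(name,s[i,4],ce[i].round(1),"cen",ray(c,*ce[i],z).round(4),"rect",np.round(r[0],4),np.round(r[1],4),round(r[2],1))
H,S,V=cv2.split(hsv)
blobs(((V>205)&(S<40)).astype(np.uint8),240,325,180,250,100,.006,"plate")
blobs((V<70).astype(np.uint8),255,310,195,235,30,.044,"bar")
blobs(((H>50)&(H<75)&(S>150)).astype(np.uint8),340,430,195,265,100,.04,"pad")
blobs(((H>10)&(H<25)&(S>110)).astype(np.uint8),340,430,195,265,3,.05,"pin")
blobs(((H>22)&(H<35)&(S>150)).astype(np.uint8),165,220,225,270,10,.13,"yel")
blobs((V<75).astype(np.uint8),165,222,228,272,200,.06,"charger")
big=cv2.resize(cv2.cvtColor(f,cv2.COLOR_RGB2BGR)[185:285,150:440],None,fx=2.75,fy=2.75,interpolation=cv2.INTER_CUBIC)
cv2.imwrite("pics/crop.png",big)
E
```

```text
plate 1528 [283.9 220. ] cen [0.4921 0.0199 0.006 ] rect [0.4995 0.0255] [0.0998 0.16  ] 19.5
bar 182 [281.  216.2] cen [0.4979 0.0251 0.044 ] rect [0.4979 0.0251] [0.0174 0.0696] 19.3
pad 982 [388.2 231.4] cen [ 0.4545 -0.2529  0.04  ] rect [ 0.4551 -0.2528] [0.0786 0.0849] 17.3
pin 19 [367.6 211.1] cen [ 0.5071 -0.1996  0.05  ] rect [ 0.5074 -0.1994] [0.0078 0.0106] 88.1
pin 9 [411.3 223.4] cen [ 0.4733 -0.3118  0.05  ] rect [ 0.4738 -0.3116] [0.0054 0.0075] 43.1
pin 8 [366.1 238.9] cen [ 0.4353 -0.1934  0.05  ] rect [ 0.435  -0.1931] [0.0052 0.0051] 89.1
yel 136 [181.  248.6] cen [0.4142 0.2537 0.13  ] rect [0.4145 0.2535] [0.0239 0.0304] 89.1
yel 32 [198.1 249.6] cen [0.4113 0.2136 0.13  ] rect [0.4116 0.2137] [0.0047 0.0351] 89.1
charger 1282 [194.5 249.8] cen [0.4139 0.2417 0.06  ] rect [0.415  0.2471] [0.1228 0.0827] 89.1
```

View pics/crop.png

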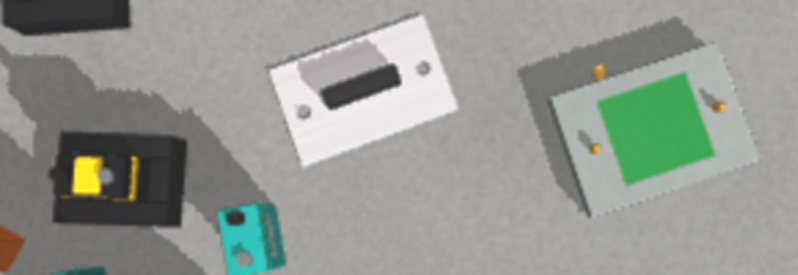

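Pin spacing measures 124 mm (expected 124) and the plate 100 x 160 mm, so both measurements hold. The third brass blob at (367,211) is a side connector. Now I move over the plate.

```bash
cat >> h.py <<'E'
def togo(P,A,tilt=0):
    "tool-axes shift and rotvec to reach TCP P with tool down, tool y at world angle A deg"
    s=get_state(); Rt=R.from_quat(s["eef_rot"]); a=np.radians(A)
    y=np.array([np.cos(a),np.sin(a),0]);z=np.array([0,0,-1.]);x=np.cross(y,z)
    T=R.from_matrix(np.c_[x,y,z])
    print("t",s["clock"],"pos",np.round(s["tool_pos"],4),"F",np.round(s["contact_force"],1),"op",round(s["opening"]*.0881,4),"ff",s["finger_force"])
    print(" shift(tool now)",Rt.inv().apply(np.array(P)-s["tool_pos"]).round(4)," rot",(Rt.inv()*T).as_rotvec().round(4)," shift(after rot)",T.inv().apply(np.array(P)-s["tool_pos"]).round(4))
E
python3 -m jog '[[[-0.0376,-0.0345,0,0,0,0],[-0.0376,-0.0345,0,0,0,0],[-0.0376,-0.0345,0,0,0,0],[-0.0376,-0.0345,0,0,0,0],[-0.0376,-0.0345,0,0,0,0],[-0.0376,-0.0345,0,0,0,0],[-0.0376,-0.0345,0,0,0,0],[-0.0376,-0.0345,0,0,0,0],[-0.0376,-0.0345,0,0,0,0],[-0.0376,-0.0345,0,0,0,0],[-0.0376,-0.0345,0,0,0,0],[-0.0376,-0.0345,0,0,0,0]]]' 0.06
python3 -m jog '[[[0,0,0.01,0,0,0.169],[0,0,0.01,0,0,0.169],[0,0,0.01,0,0,0.169],[0,0,0.01,0,0,0.169],[0,0,0.01,0,0,0.169],[0,0,0,0,0,0]]]'
python3 - <<'E'
from h import *
togo([.4982,.0253,.15],19.4)
c=cam("wrist");save(c,"w1")
E
```

```text
clock: 1.65
tool_pos: [0.4979, 0.0242, 0.2386]
eef_rot: [0.192, 0.981, 0.0, -0.0]
contact_force: [0.8, 0.9, -0.4]
opening: 0.681
finger_force: 0.0
clock: 2.4
tool_pos: [0.4969, 0.0258, 0.1881]
eef_rot: [0.576, 0.817, -0.001, -0.001]
contact_force: [-0.3, -0.3, 0.8]
opening: 0.682
finger_force: 0.0
t 2.4 pos [0.4969 0.0258 0.1881] F [-0.3 -0.3  0.8] op 0.0601 ff 0.0
 shift(tool now) [-0.0009  0.0012  0.0381]  rot [-0.0019  0.      0.0034]  shift(after rot) [-0.0009  0.0011  0.0381]
```

View pics/w1.png

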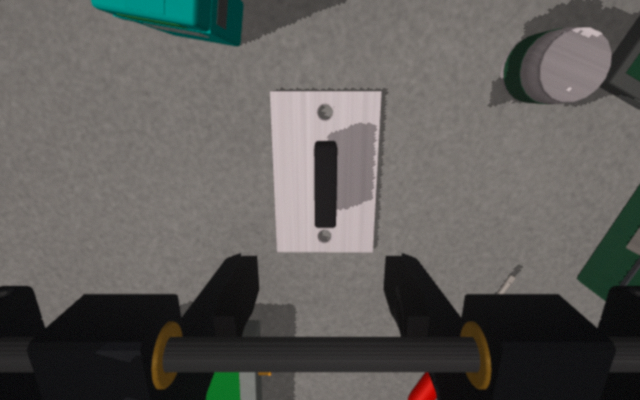

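The wrist view shows the plate centred between the fingers, with the bar at columns 314–337 and rows 141–228 and the holes at (325,111) and (324,236).

```bash
python3 - <<'E'
from h import *
c=cam("wrist"); f=c[0]; V=f.max(2)
def rect(m,z,n,area):
    m=m.astype(np.uint8); k,l,s,ce=cv2.connectedComponentsWithStats(m)
    for i in range(1,k):
        if s[i,4]>=area:
            ct=cv2.findContours((l==i).astype(np.uint8),cv2.RETR_EXTERNAL,cv2.CHAIN_APPROX_NONE)[0][0]
            P=np.array([ray(c,u,v,z)[:2] for u,v in ct[:,0,:]],np.float32); r=cv2.minAreaRect(P)
            print(n,s[i,4],ce[i].round(1),np.round(r[0],4),np.round(r[1],4),round(r[2],2))
w=np.zeros(V.shape,bool); w[85:250,262:390]=1
roi=np.zeros(V.shape,bool); roi[135:235,305:342]=1
rect((V<60)&roi,.044,"bar",300)
pl=(V>150)&w
rect(pl,.006,"plate",3000)
hs=[]
for (u,v) in((325,111),(324,236)):
    m=np.zeros(V.shape,bool); m[v-10:v+11,u-10:u+11]=V[v-10:v+11,u-10:u+11]<150
    ys,xs=np.nonzero(m); p=ray(c,xs.mean(),ys.mean(),.006); hs.append(p); print("hole",xs.mean(),ys.mean(),m.sum(),p)
d=hs[0]-hs[1]; print("mid",(hs[0]+hs[1])/2,"len",np.linalg.norm(d),"yaw",np.degrees(np.arctan2(-d[0],d[1])))
E
```

```text
bar 1768 [324.9 183.2] [0.4994 0.0305] [0.0176 0.076 ] 19.34
plate 11159 [316.3 166.5] [0.4992 0.0291] [0.1003 0.1564] 19.62
hole 323.96923076923076 111.66153846153846 195 [0.47870636 0.08574123 0.006     ]
hole 323.5879120879121 233.48901098901098 182 [ 0.51932306 -0.02811919  0.006     ]
mid [0.49901471 0.02881102 0.006     ] len 0.12088801096916961 yaw 19.63252195347951
```

```bash
python3 -m jog '[[[0.002,0.003,0.04,0,0,0],[0,0,0.04,0,0,0],[0,0,0.04,0,0,0],[0,0,0.035,0,0,0],[0,0,0.015,0,0,0],[0,0,0.005,0,0,0],[0,0,0,0,0,0]]]'
python3 -m jog '[[[0,0,0,0,0,0],[0,0,0,0,0,0],[0,0,0,0,0,0],[0,0,0,0,0,0],[0,0,0,0,0,0],[0,0,0,0,0,0]]]' 0 40
python3 -m jog '[[[0,0,-0.01,0,0,0],[0,0,-0.04,0,0,0],[0,0,-0.04,0,0,0],[0,0,-0.04,0,0,0],[0,0,-0.02,0,0,0],[0,0,0,0,0,0]]]'
python3 - <<'E'
from h import *
togo([.4543,-.2526,.17],17.8)
E
```

```text
clock: 3.38
tool_pos: [0.5002, 0.0287, 0.0144]
eef_rot: [0.577, 0.817, 0.001, 0.0]
contact_force: [0.4, 0.1, -0.3]
opening: 0.682
finger_force: 0.0
clock: 4.12
tool_pos: [0.4996, 0.0287, 0.0138]
eef_rot: [0.577, 0.817, 0.0, 0.0]
contact_force: [0.0, 0.6, 2.4]
opening: 0.226
finger_force: 40.0
clock: 4.88
tool_pos: [0.5001, 0.0286, 0.165]
eef_rot: [0.577, 0.817, 0.001, 0.001]
contact_force: [0.5, -0.0, -5.1]
opening: 0.222
finger_force: 40.0
t 4.875 pos [0.5001 0.0286 0.165 ] F [ 0.5 -0.  -5.1] op 0.0195 ff 39.999841656535864
 shift(tool now) [-0.2499 -0.1369 -0.0052]  rot [0.0026 0.0005 0.0292]  shift(after rot) [-0.2538 -0.1295 -0.005 ]
```

```bash
python3 -m jog '[[[-0.02,0.002,-0.009,0,0,0],[-0.04,0.004,-0.01,0,0,0],[-0.045,0.005,-0.01,0,0,0],[-0.045,0.005,-0.01,0,0,0],[-0.045,0.005,-0.01,0,0,0],[-0.04,0.004,-0.005,0,0,0],[-0.017,0.002,0,0,0,0.028],[0,0,0,0,0,0],[0,0,0,0,0,0],[0,0,0,0,0,0]]]'
python3 - <<'E'
from h import *
togo([.6086,-.2,.22],17.8)
c=cam("wrist");save(c,"w2"); print(c[1],[px(c,P) for P in((.4373,-.19,.06),(.4753,-.308,.06))])
E
```

```text
clock: 6.12
tool_pos: [0.6086, -0.1982, 0.2172]
eef_rot: [0.588, 0.809, 0.0, -0.001]
contact_force: [-0.2, -1.4, -3.9]
opening: 0.221
finger_force: 40.0
t 6.125 pos [ 0.6086 -0.1982  0.2172] F [-0.2 -1.4 -3.9] op 0.0195 ff 39.99988630414009
 shift(tool now) [-0.0017 -0.0006 -0.0028]  rot [-0.0009 -0.0017  0.0036]  shift(after rot) [-0.0017 -0.0006 -0.0028]
[[347.13139727   0.         320.91728887]
 [  0.         347.13139727 204.03098042]
 [  0.           0.           1.        ]] [array([131.29245305, 116.48548438]), array([153.5768108 , 249.24036639])]
```

View pics/w2.png

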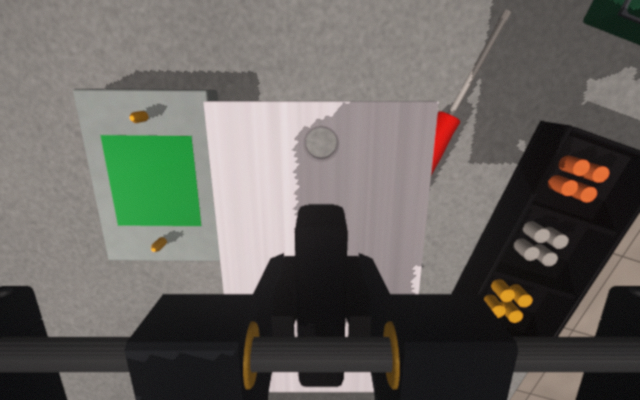

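Both pins are clear of the held plate: tips at about (131,118) and (153,249), bases at (147,116) and (165,239). The held plate's near hole is at (321,142).

```bash
python3 - <<'E'
from h import *
c=cam("wrist"); f=c[0]; hsv=cv2.cvtColor(f,cv2.COLOR_RGB2HSV); V=hsv[...,2]
m=((hsv[...,0]>8)&(hsv[...,0]<28)&(hsv[...,1]>110)).astype(np.uint8); m[:, :110]=0; m[:,200:]=0; m[:100]=0; m[265:]=0
n,l,s,ce=cv2.connectedComponentsWithStats(m); T=[]
for i in range(1,n):
    if s[i,4]<10: continue
    ys,xs=np.nonzero(l==i); p=ray(c,*ce[i],.05); T.append(p); print(s[i],ce[i],p)
d=T[0]-T[1]; mid=(T[0]+T[1])/2
print("mid",mid,"len",np.linalg.norm(d),"yaw",np.degrees(np.arctan2(-d[0],d[1])))
# pad
g=((hsv[...,0]>45)&(hsv[...,0]<75)&(hsv[...,1]>150)).astype(np.uint8); g[:,250:]=0
ct=max(cv2.findContours(g,0,1)[0],key=cv2.contourArea); r=cv2.minAreaRect(np.array([ray(c,u,v,.041)[:2] for u,v in ct[:,0]],np.float32)); print("pad",r)
# held hole
st=get_state(); Rt=R.from_quat(st["eef_rot"]); tp=np.array(st["tool_pos"])
gr=cv2.GaussianBlur(cv2.cvtColor(f,cv2.COLOR_RGB2GRAY),(3,3),0)[115:170,293:350]
h=cv2.HoughCircles(gr,cv2.HOUGH_GRADIENT,1,50,param1=60,param2=10,minRadius=11,maxRadius=22)
for u,v,rr in h[0]:
    p=ray(c,u+293,v+115,tp[2]-.0138+.006); print("hole",u+293,v+115,rr,"tool",Rt.inv().apply(p-tp), "diam",2*rr*(c[3][2]-p[2])/347)
togo([mid[0],mid[1],.085],17.8)
E
```

```text
[129 111  19  11 170] [138.2        116.03529412] [ 0.43837432 -0.1904898   0.05      ]
[151 237  16  14 135] [158.13333333 243.65185185] [ 0.47521475 -0.30728274  0.05      ]
mid [ 0.45679453 -0.24888627  0.05      ] len 0.12246553906585095 yaw 17.507029954969617
pad ((0.45636308193206787, -0.2493779957294464), (0.08175303041934967, 0.08764342218637466), 17.58643913269043)
hole 322.5 142.5 15.9 tool [0.06175535 0.00062448 0.00784747] diam 0.013948398666748034
t 6.225 pos [ 0.6089 -0.1988  0.2176] F [-0.5 -0.6 -2.8] op 0.0198 ff 39.999822434037924
 shift(tool now) [-0.0009 -0.1601  0.1327]  rot [-0.0002 -0.0008  0.003 ]  shift(after rot) [-0.0012 -0.1602  0.1326]
```

```bash
python3 -m jog '[[[0,-0.02,0,0,0,0.006],[-0.001,-0.04,0,0,0,0],[0,-0.04,0.02,0,0,0],[0,-0.04,0.03,0,0,0],[0,-0.02,0.04,0,0,0],[0,0,0.03,0,0,0],[0,0,0.01,0,0,0],[0,0,0,0,0,0],[0,0,0,0,0,0]]]'
python3 - <<'E'
from h import *
togo([.4566,-.2490,.0538],17.6)
E
```

```text
clock: 7.35
tool_pos: [0.4581, -0.2494, 0.0888]
eef_rot: [0.591, 0.807, 0.0, 0.001]
contact_force: [-0.0, 0.0, -3.3]
opening: 0.224
finger_force: 40.0
t 7.35 pos [ 0.4581 -0.2494  0.0888] F [-0.   0.  -3.3] op 0.0198 ff 39.99983221292496
 shift(tool now) [ 0.0009 -0.0014  0.035 ]  rot [ 0.0019  0.0016 -0.0006]  shift(after rot) [ 0.0008 -0.0013  0.035 ]
```

```bash
python3 -m jog '[[[0.001,-0.001,0.005,0,0,0],[0,0,0.008,0,0,0],[0,0,0.006,0,0,0],[0,0,0.004,0,0,0],[0,0,0,0,0,0]]]'
python3 - <<'E'
from h import *
togo([.4566,-.2490,.0538],17.6); print(get_state()["moment"])
E
```

```text
clock: 7.98
tool_pos: [0.4554, -0.2484, 0.0642]
eef_rot: [0.591, 0.807, -0.0, -0.0]
contact_force: [-0.3, -0.2, -3.8]
opening: 0.22
finger_force: 40.0
t 7.975 pos [ 0.4554 -0.2484  0.0642] F [-0.3 -0.2 -3.8] op 0.0194 ff 39.99985031783581
 shift(tool now) [-0.0009  0.001   0.0104]  rot [-0.0005 -0.0006 -0.0011]  shift(after rot) [-0.0009  0.0009  0.0104]
[-0.00639077  0.04620709  0.01485486]
```

The plate underside is already below the pins' tapers with no contact force. I lower it the rest of the way.

```bash
python3 -m jog '[[[0,0,0.004,0,0,0],[0,0,0.003,0,0,0],[0,0,0.002,0,0,0],[0,0,0.002,0,0,0],[0,0,0,0,0,0],[0,0,0,0,0,0]]]'
```

```text
clock: 8.72
tool_pos: [0.4556, -0.2485, 0.0538]
eef_rot: [0.591, 0.807, 0.0, 0.0]
contact_force: [0.3, 0.2, 1.0]
opening: 0.222
finger_force: 40.0
```

The load went from -3.8 to +1.0 N at z = 0.0538, so it is resting flush. Releasing.

```bash
python3 -m jog '[[[0,0,0.0005,0,0,0],[0,0,0,0,0,0],[0,0,0,0,0,0]]]' - 10
python3 -m jog '[[[0,0,0,0,0,0],[0,0,0,0,0,0],[0,0,0,0,0,0],[0,0,0,0,0,0]]]' 0.06
python3 -m jog '[[[0,0,-0.02,0,0,0],[0,0,-0.05,0,0,0],[0,0,-0.06,0,0,0],[0,0,-0.06,0,0,0],[0,0,-0.04,0,0,0],[0,0,0,0,0,0]]]'
python3 - <<'E'
from h import *
c=cam("wrist");save(c,"w3")
togo([.414,.245,.28],0)
E
```

```text
clock: 9.1
tool_pos: [0.4556, -0.2486, 0.0538]
eef_rot: [0.591, 0.807, 0.0, 0.0]
contact_force: [-1.0, 0.7, 5.5]
opening: 0.221
finger_force: 10.0
clock: 9.6
tool_pos: [0.4556, -0.2486, 0.0531]
eef_rot: [0.591, 0.807, 0.0, -0.0]
contact_force: [0.0, 0.8, -0.3]
opening: 0.652
finger_force: 0.0
clock: 10.35
tool_pos: [0.4572, -0.2494, 0.2863]
eef_rot: [0.591, 0.807, 0.001, 0.003]
contact_force: [0.8, -1.0, 0.1]
opening: 0.681
finger_force: 0.0
t 10.4 pos [ 0.456  -0.2488  0.2842] F [-0.7  0.3 -0.3] op 0.06 ff 0.0
 shift(tool now) [0.4835 0.1087 0.0036]  rot [0.0023 0.0015 0.3059]  shift(after rot) [ 0.4938 -0.042   0.0042]
```

View pics/w3.png

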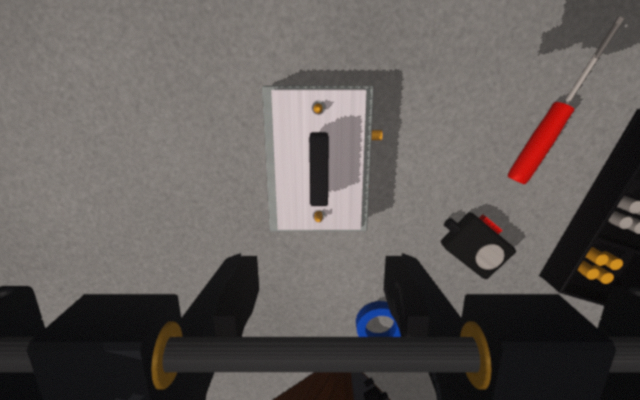

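The plate lies flush with both pins poking through at (318,106) and (318,215), and the gripper is clear. Next, the yellow radio.

```bash
python3 -m jog '[[[0,0,0,0,0,0.153],[0,0,0,0,0,0.153],[0.03,-0.003,0,0,0,0],[0.05,-0.005,0,0,0,0],[0.055,-0.005,0,0,0,0],[0.055,-0.005,0,0,0,0],[0.055,-0.005,0,0,0,0],[0.055,-0.005,0,0,0,0],[0.055,-0.005,0,0,0,0],[0.055,-0.005,0,0,0,0],[0.045,-0.004,0,0,0,0],[0.02,0,0,0,0,0]]]' 0.075 40
python3 -m jog '[[[0,0,0,0,0,0],[0,0,0,0,0,0]]]'
python3 - <<'E'
from h import *
togo([.415,.248,.28],0)
c=cam("wrist");save(c,"w4"); print(px(c,(.415,.248,.13)),px(c,(.415,.248,.06)))
E
```

```text
clock: 11.9
tool_pos: [0.4121, 0.2285, 0.2817]
eef_rot: [0.706, 0.709, -0.001, -0.001]
contact_force: [0.4, -1.0, 0.3]
opening: 0.851
finger_force: 0.0
clock: 12.15
tool_pos: [0.4138, 0.2239, 0.2828]
eef_rot: [0.708, 0.706, -0.001, 0.0]
contact_force: [-0.2, -0.9, -0.2]
opening: 0.852
finger_force: 0.0
t 12.15 pos [0.4138 0.2239 0.2828] F [-0.2 -0.9 -0.2] op 0.075 ff 0.0
 shift(tool now) [0.0241 0.0011 0.0027]  rot [-0.0009  0.0021 -0.0031]  shift(after rot) [0.0241 0.0012 0.0028]
[322.56435378 159.66601644] [322.29443919 146.25451991]
```

View pics/w4.png

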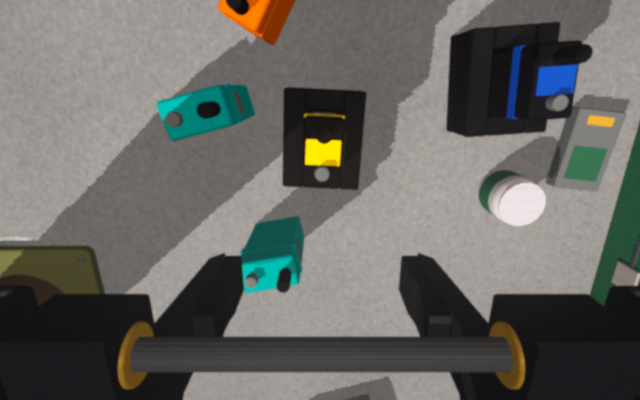

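Yellow radio in its charger: charger rim corners are about (284,88), (366,92), (359,188) and (283,187). The knob is at (321,174), the antenna tip at (324,137), so the antenna is on the +y side. I'll compute its pose.

```bash
python3 - <<'E'
from h import *
c=cam("wrist"); f=c[0]; hsv=cv2.cvtColor(f,cv2.COLOR_RGB2HSV)
def rect(m,z,n):
    ct=max(cv2.findContours(m.astype(np.uint8),0,cv2.CHAIN_APPROX_NONE)[0],key=cv2.contourArea)
    r=cv2.minAreaRect(np.array([ray(c,u,v,z)[:2] for u,v in ct[:,0]],np.float32)); print(n,np.round(r[0],4),np.round(r[1],4),round(r[2],2))
roi=np.zeros(f.shape[:2],bool); roi[80:196,275:375]=1
P=[ray(c,u,v,.06)[:2].round(4) for u,v in((284,88),(366,92),(359,188),(283,187))]; print("corners",P,np.mean(P,0))
D=((hsv[...,2]<50)|((hsv[...,0]>20)&(hsv[...,0]<35)&(hsv[...,1]>150)))&roi
D=cv2.morphologyEx(D.astype(np.uint8),cv2.MORPH_OPEN,np.ones((3,3)));rect(D,.06,"charger")
Y=(hsv[...,0]>20)&(hsv[...,0]<35)&(hsv[...,1]>150)&roi; rect(Y,.13,"yel")
rect(Y&(np.arange(400)[:,None]>125),.13,"yeltop")
print("knob",ray(c,321.5,174,.14),"ant",ray(c,324,137,.158))
E
```

```text
corners [array([0.3769, 0.3067]), array([0.4593, 0.3025]), array([0.4555, 0.202 ]), array([0.3719, 0.2034])] [0.4159  0.25365]
charger [0.4152 0.2544] [0.1019 0.0818] 87.15
yel [0.4151 0.2545] [0.0238 0.0324] 87.25
yeltop [0.4151 0.2545] [0.0238 0.0324] 87.25
knob [0.41419111 0.23774642 0.14      ] ant [0.41619801 0.27140165 0.158     ]
```

The three cues agree: centre is (0.415, 0.254), axis yaw about -2.8°. Approach and grip.

```bash
python3 -m jog '[[[0.015,0.001,0,0,0,0.047],[0.014,0.001,0.02,0,0,0],[0,0,0.04,0,0,0],[0,0,0.02,0,0,0],[0,0,0,0,0,0],[0,0,0,0,0,0]]]'
python3 - <<'E'
from h import *
togo([.4152,.2541,.102],-2.8)
E
```

```text
clock: 13.0
tool_pos: [0.417, 0.2549, 0.204]
eef_rot: [0.724, 0.69, 0.001, 0.0]
contact_force: [0.7, -0.4, 0.3]
opening: 0.847
finger_force: 0.0
t 13.0 pos [0.417  0.2549 0.204 ] F [ 0.7 -0.4  0.3] op 0.0746 ff 0.0
 shift(tool now) [-0.001  -0.0019  0.102 ]  rot [ 0.0013 -0.0007  0.0004]  shift(after rot) [-0.0009 -0.0018  0.102 ]
```

```bash
python3 -m jog '[[[0,-0.001,0.03,0,0,0],[0,0,0.035,0,0,0],[0,0,0.025,0,0,0],[0,0,0.012,0,0,0],[0,0,0,0,0,0]]]'
python3 -m jog '[[[0,0,0,0,0,0],[0,0,0,0,0,0],[0,0,0,0,0,0],[0,0,0,0,0,0],[0,0,0,0,0,0],[0,0,0,0,0,0]]]' 0 45
python3 -m jog '[[[0,0,-0.005,0,0,0],[0,0,-0.01,0,0,0],[0,0,-0.01,0,0,0],[0,0,0,0,0,0]]]'
```

```text
clock: 13.62
tool_pos: [0.4156, 0.2555, 0.1015]
eef_rot: [0.724, 0.69, 0.0, 0.0]
contact_force: [0.1, 0.2, 1.3]
opening: 0.849
finger_force: 0.0
clock: 14.38
tool_pos: [0.4153, 0.2555, 0.1015]
eef_rot: [0.724, 0.69, 0.0, 0.0]
contact_force: [-0.8, -0.7, 5.3]
opening: 0.408
finger_force: 45.0
clock: 14.88
tool_pos: [0.4158, 0.2557, 0.1272]
eef_rot: [0.724, 0.69, 0.001, 0.0]
contact_force: [-0.3, 0.1, -2.1]
opening: 0.405
finger_force: 45.0
```

Gripped at 35.7 mm (36 expected), and it lifts freely. I lift it clear and carry it over.

```bash
python3 -m jog '[[[0,0,-0.02,0,0,0],[0,0,-0.04,0,0,0],[0,0,-0.05,0,0,0],[0,0,-0.05,0,0,0],[0,0,-0.02,0,0,0],[0,0,0,0,0,0]]]'
python3 - <<'E'
from h import *
togo([.47,-.25,.30],-28)
E
```

```text
clock: 15.62
tool_pos: [0.4157, 0.2557, 0.3073]
eef_rot: [0.724, 0.69, 0.002, 0.0]
contact_force: [0.6, 0.9, -2.4]
opening: 0.402
finger_force: 45.0
t 15.625 pos [0.4157 0.2557 0.3073] F [ 0.6  0.9 -2.4] op 0.0354 ff 44.99452533200383
 shift(tool now) [-0.5026  0.078   0.0065]  rot [ 0.0019 -0.0025  0.4416]  shift(after rot) [-0.4211  0.2853  0.0073]
```

```bash
python3 -m jog '[[[-0.02,0.003,0,0,0,0],[-0.04,0.006,0,0,0,0],[-0.05,0.008,0,0,0,0],[-0.05,0.008,0,0,0,0],[-0.05,0.008,0,0,0,0],[-0.05,0.008,0,0,0,0],[-0.05,0.008,0,0,0,0],[-0.05,0.008,0,0,0,0],[-0.05,0.008,0,0,0,0],[-0.05,0.008,0,0,0,0],[-0.03,0.005,0,0,0,0],[-0.012,0,0,0,0,0]]]'
python3 -m jog '[[[0,0,0,0,0,0.08],[0,0,0,0,0,0.12],[0,0,0,0,0,0.12],[0,0,0,0,0,0.08],[0,0,0,0,0,0.04],[0,0,0,0.05,0,0],[0,0,0,0.1,0,0],[0,0,0,0.1,0,0],[0,0,0,0.1,0,0],[0,0,0,0.05,0,0],[0,0,0,0,0,0]]]'
python3 - <<'E'
from h import *
togo([.47,-.25,.30],-28); s=get_state();print(s["q"].round(2)); print(np.degrees(np.arccos(-R.from_quat(s["eef_rot"]).as_matrix()[2,2])))
E
```

```text
clock: 17.12
tool_pos: [0.4673, -0.2523, 0.3045]
eef_rot: [0.725, 0.689, -0.001, -0.001]
contact_force: [0.2, 0.5, -1.9]
opening: 0.404
finger_force: 45.0
clock: 18.5
tool_pos: [0.4698, -0.2495, 0.3049]
eef_rot: [0.839, 0.506, -0.103, -0.171]
contact_force: [0.2, -1.1, -2.7]
opening: 0.399
finger_force: 45.0
t 18.5 pos [ 0.4698 -0.2495  0.3049] F [ 0.2 -1.1 -2.7] op 0.0352 ff 44.99443877488375
 shift(tool now) [-0.0004  0.0023  0.0043]  rot [-4.012e-01  2.000e-04  2.500e-03]  shift(after rot) [-0.0004  0.0005  0.0049]
[ 0.32  0.7   0.19  1.41 -0.12  1.44  0.05]
22.988235724071277
```

```bash
python3 -m jog '[[[0,0,0,0.05,0,0],[0,0,0,0.1,0,0],[0,0,0,0.1,0,0],[0,0,0,0.09,0,0],[0,0,0,0.044,0,0],[0,0,0,0,0,0],[0,0,0,0,0,0]]]'
cat > m.py <<'E'
from h import *
s=get_state(); Rt=R.from_quat(s["eef_rot"]); tz=Rt.as_matrix()[:,2]; M=np.array(s["tool_pos"])+.029*tz
print(s["q"].round(2),"tilt",np.degrees(np.arccos(-tz[2])),"mid",M.round(4),"shift",Rt.inv().apply(np.array([.4566,-.249,.20])-M).round(4),s["opening"]*.0881)
E
python3 m.py
```

```text
clock: 19.38
tool_pos: [0.4695, -0.2496, 0.3066]
eef_rot: [0.792, 0.477, -0.197, -0.327]
contact_force: [0.2, -0.4, -2.6]
opening: 0.404
finger_force: 45.0
[ 0.35  0.93  0.19  1.1  -0.13  1.9   0.05] tilt 44.810210230160614 mid [ 0.4514 -0.2401  0.286 ] shift [-0.0055  0.0668  0.0549] 0.035568809279667636
```

```bash
python3 -m jog '[[[-0.001,0.01,0.008,0,0,0],[-0.002,0.02,0.017,0,0,0],[-0.002,0.02,0.017,0,0,0],[-0.001,0.012,0.009,0,0,0],[0,0.005,0.004,0,0,0],[0,0,0,0,0,0],[0,0,0,0,0,0]]]'
python3 m.py; python3 - <<'E'
from h import *
c=cam("scene");save(c,"s5")
c=cam("top");a=c[0][150:290,280:480];b=cv2.cvtColor(a,cv2.COLOR_RGB2BGR)
s=cv2.cvtColor(cam("scene")[0],cv2.COLOR_RGB2BGR)[60:260,180:420]
cv2.imwrite("pics/fin.png",np.hstack([cv2.resize(s,(480,400)),cv2.resize(cv2.copyMakeBorder(b,30,30,0,0,0),(300,400)[:2])]))
E
```

```text
clock: 20.25
tool_pos: [0.4747, -0.2592, 0.2207]
eef_rot: [0.792, 0.477, -0.197, -0.327]
contact_force: [0.4, 0.1, -2.1]
opening: 0.399
finger_force: 45.0
[ 0.36  1.03  0.18  1.13 -0.13  1.77  0.06] tilt 44.8290118850073 mid [ 0.4567 -0.2496  0.2001] shift [ 0.0005 -0.0002  0.0003] 0.03517505999127063
```

View pics/fin.png

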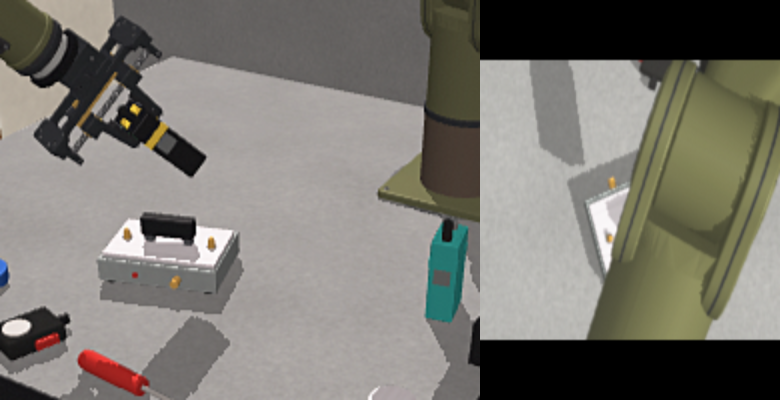

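View pics/s5.png

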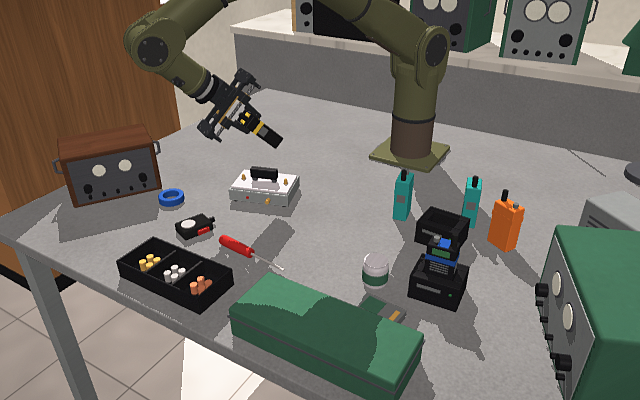

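The plate is flush at (264,187). The radio is held aligned with the tool at (256,126), leaning 45° over the plate, and the other items are where they were. Handing in.

```bash
python3 -c "
from h import *
c=cam('scene');print(px(c,(.4567,-.2496,.2)),px(c,(.4567-.0359,-.2496+.019,.1594)))
print(finish_job())"
```

```text
[259.93197987 130.04548518] [274.52444374 140.73545953]
the job is handed in; nothing more can be done
None
```

The job is handed in at about 20 s of the 54 s limit: the plate lies flush on the coupler pins, and the yellow-band radio is held at 44.8° with its middle 20.0 cm up, within 1 mm of the coupler's measured centre; no other item looked moved in the last picture.

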